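# Load a cam lock into the tester carousel and index it one click

## Robot

A 7-joint arm with a two-finger parallel gripper is mounted at the origin on the work surface. World frame = base frame: x ahead of the robot, y to its left, z up, the work surface at z = 0. Lengths are in mm, angles in rad, forces in N, time in s.
With the tool pointing down it reaches from about 400 to 750 mm from the base axis. Payload 19.5 kg.
Tool frame: the origin (TCP) lies midway between the tips of the shut fingers; the grasp point (between the pads) lies 19 mm behind it; z points along the fingers, y is the line along which they close (so a half turn about z gives the same grasp; the last joint's range is limited). The gripper opens to 85 mm and grips with 20 to 120 N. Pads are 22 mm wide; open, the fingers measure 114 mm over their backs; the gripper's body (76 mm by 85 mm) begins 54 mm behind the grasp point. The pads swing forward as they close: fully open they stand 13 mm farther back than shut.
Start: joints at [1.208, 0.707, -0.028, 1.485, 0.022, 0.951, -0.075], TCP at [181.305, -545.64, 231.268] pointing down, gripper open.
Joint ranges: [-2.71, 2.71], [-0.32, 2.16], [-1.57, 1.52], [0, 2.45], [-1.46, 4.6], [0, 2.02], [-2.83, 2.83]. Speed limits (rad/s): [1.89, 1.89, 2.57, 2.57, 3.01, 3.01, 3.01].

## Interface

Orientations are given as [roll, pitch, yaw] about the fixed x, y, z axes, in that order (R = Rz(yaw) Ry(pitch) Rx(roll)).
In Python, from workcell import robot gives the robot as it stands.
- The arm moves only by the tool arm_command, never from a script. Its arguments are lists of equal length, an entry for each row: "translation": the shift along the world's x, y, z in mm, a list of three; "spin": the turn about the world's z in rad. A call has 1 to 8 rows; each row is the pose to reach, as a shift and turn from the pose commanded when the call began; what a row does not reach only later rows make up. A row lasts 1/8 s, in which the tool goes at most 62.5 mm and 10.7 degrees, less where a joint would pass 70% of its speed; a pose out of reach is approached as far as the arm can. A call with a gripper value outside its range is refused whole. "grip" is the opening, from 0 (shut) to 1 (fully open), set as the call begins (left out, the last holds). The fingers move at their own pace and stop on an object; the grip force is fixed at half the most. Time passes only in rows, so rows that repeat a pose let the fingers close. It gives the time, the measured TCP pose, the force, the opening and the grip force at its end, in the units of the state.
- robot.get_obs(): the state, without advancing time (a new reading comes with each control period).
- robot.get_image(name): name is "scene" or "side" or "wrist"; returns a dict with "pixels" (420x560x3 uint8, blue, green, red), "vfov" (degrees; the focal length in pixels is half the picture's height over the tangent of half this angle, whatever the lens; pixels are square), "cx", "cy" (the principal point, pixels), "view" (4x4, takes a point from world to camera coordinates). Camera axes: x right, y down, z forward; pixel columns grow to the right and rows downward; lengths in mm; the calibration is good to about 2 mm. A picture is of the moment at which its call begins. There is no depth.
- robot.finish_job(): hands the job in; it is judged then, once.
Trained networks look in the newest picture that a camera, given by its name, has taken for a name from the list of things; names that differ only in an ending like _2 or _b are one class to them, and where a whole thing is asked for, a point or a joint stands for the part that bears it (a point fixed in the world has none). Each returns a list of dicts, best first, with "confidence" (0 to 1); they miss things now and then, are a little off and sometimes report something else, mostly with a low value. They report only what shows in the picture. A call takes as long as a camera call. They do not tell look-alikes from the thing itself.
- robot.boxes_of(camera, thing): "extent" ([centre column, centre row, width, height] in pixels, round what is visible of it).
- robot.tip_of(camera, thing): "xy" ([column, row] in pixels: a listed point, or the origin of a listed thing).
The state is a dict: "clock": time; "joint_positions": joint angles; "dq": joint speeds; "effort": joint torques, N m; "ee_pos": TCP position; "eef_rot": TCP orientation; "wrist_force": force on the tool from outside, world axes, zero at the start; "moment": the same for the moment, N m; "width": finger opening in mm; "grasp_force": force on a finger pad.
Only numpy, scipy, OpenCV 4.12 (cv2) and the standard library are available. Lean on these libraries where they do the work, as an engineer would, in place of code of your own. Each camera call takes 0.05 s, during which the arm holds its last target. There are 200 camera calls.

## Task

Stand the loose chrome cam lock, barrel down and fully home, in the empty cup of the tester's carousel that faces the yellow arrow. Then turn the carousel one click clockwise (seen from above), no further and never backwards, so that this lock rests in front of the black reader. Keep the two locks already in the carousel in their cups, and leave the brass lock and everything else on the counter where it is.

Things in the scene. Friction and masses are not known exactly. Their poses are not given: they have to be found in the camera images.
- lock_c (a point): Chrome cam lock to load, standing on the counter: a round barrel 24 mm in diameter and 44 mm tall (foot bevelled 1.5 mm, weight low down), with a round head 32 mm in diameter and 14 mm tall on top of it; 58 mm tall overall, about 120 g. This point is on its axis half-way up, 29 mm above its foot; the head's middle is 22 mm above this point. z along the axis, to the head. It may swap places with the brass lock.
- pocket0 (a point): Empty cup to be loaded, on the wheel (turns with it): blue, bore 27 mm wide and 20 mm deep, then flaring over 6 mm to a 35 mm mouth (46 outside). This point: centre of its inner floor, 45 mm above the counter; a lock standing in it has its centre 29 mm higher. It faces the yellow arrow on the grey base at the start. Six such cups stand 60 degrees apart on a circle of 90 mm radius.
- station (a point): Fixed point on the base: where the cup's inner-floor centre stands when the cup is in front of the black reader (a block 58 mm tall with a green top, outside the wheel), one click (60 degrees) clockwise from the yellow arrow. The base is fixed to the counter, a grey disc 270 mm in diameter.
- knob (a point): Red bar knob in the middle of the wheel, used to turn it: an upright bar 60 mm long, 14 mm thick, its top 96 mm above the counter and its sides clear down to 50 mm above the counter. This point is on the wheel's vertical axis, 13 mm below the top of the bar. The bar's length points to pocket0 (its white tick is on that side) and turns with the wheel: x of this point runs along the bar, away from pocket0.
- wheel (a joint): Turn of the carousel wheel, rad: 0 at the start, growing clockwise seen from above; one click is 1.047. A spring detent holds it at each click (resistance rises to 0.17 N m a quarter of a step out, is nil half-way, then it pulls the wheel on to the next click); besides that the wheel is damped (0.3 N m per rad/s).
- pocket1 (a point): Inner-floor centre of the next cup clockwise on the wheel, like pocket0, holding one chrome lock; in front of the reader at the start.
- pocket2 (a point): Inner-floor centre of the cup after that, like pocket0, holding another chrome lock.
- loaded1_c (a point): Same shape as the chrome lock: barrel 24 dia, head 32 dia, 58 tall. Chrome, already standing in pocket1. Point on its axis half-way up. z up along the axis.
- loaded2_c (a point): Same shape as the chrome lock: barrel 24 dia, head 32 dia, 58 tall. Chrome, already standing in pocket2. Point on its axis half-way up. z up along the axis.
- brass_lock_c (a point): Same shape as the chrome lock: barrel 24 dia, head 32 dia, 58 tall. Brass-coloured, standing on the counter: not to be used. Point on its axis half-way up.
- validator: Black coin validator lying on the counter, 75 x 110 x 50 mm, origin at the centre of its underside. Bystander.
- guide1: Bronze coin guide, a channel 34 x 120 x 16 mm (long along its y), origin at the centre of its underside. Bystander.
- guide2: The other bronze coin guide, same size. Bystander.
- nut_spinner: Yellow-handled nut spinner lying along its x axis, 220 mm long, 26 mm thick, origin on the counter under the handle's front end. Bystander.
- coin_tube: Clear polycarbonate coin tube standing upright, 34 mm in diameter, 110 mm tall, origin at the centre of its foot. Bystander.
There are look-alikes about, which are no part of the job. Leave any green or purple look-alike of the part that bears lock_c alone.

How it is judged (in metres and radians):
On the way:
1. the chrome lock stands home in the empty cup while the carousel is still at its first click (horizontal distance between lock_c and pocket0 below 0.009 m and z of lock_c in the frame of pocket0 between 0.023 and 0.035 m and angle between lock_c's own z axis and vertical below 0.3 rad and value of joint wheel between -0.25 and 0.3 rad), for 0.2 s.
At the end, for the whole second after the job is handed in: Chrome lock upright on its cup's floor (6 mm height, 9 mm sideways, 0.3 rad) within 12 mm of the place before the reader; wheel at rest 1.047 +- 0.1 rad clockwise of its start; both other chrome locks likewise in their own cups; all bystanders within 30 mm of their starts (horizontal distance between lock_c and pocket0 below 0.009 m and z of lock_c in the frame of pocket0 between 0.023 and 0.035 m and angle between each of lock_c, loaded1_c, loaded2_c's own z axis and vertical below 0.3 rad and horizontal distance between loaded1_c and pocket1 below 0.009 m and z of loaded1_c in the frame of pocket1 between 0.023 and 0.035 m and horizontal distance between loaded2_c and pocket2 below 0.009 m and z of loaded2_c in the frame of pocket2 between 0.023 and 0.035 m and horizontal distance between lock_c and station below 0.012 m and value of joint wheel between 0.947 and 1.147 rad and velocity of joint wheel between -0.05 and 0.05 rad/s and distance of each of brass_lock_c, validator, guide1, guide2, nut_spinner, coin_tube from where it was at the start of the episode below 0.03 m); the robot touches nothing.
It fails at once if the carousel is turned backwards, past 0.4 rad from its first click (value of joint wheel below -0.4 rad).
It fails at once if the carousel is turned too far, past half-way to the second click (1.57 rad) (value of joint wheel above 1.57 rad).
It fails at once if the brass lock or another bystander is moved more than 30 mm (distance of any of brass_lock_c, validator, guide1, guide2, nut_spinner, coin_tube from where it was at the start of the episode above 0.03 m).
It also fails if it takes over 54 s, if anything falls off the work surface, if the arm or the gripper's body presses on something with over 40 N, if the wrist force passes 120 N, or if a joint passes its speed limit or range.

## Working session

There is one attempt and no reset: what is moved stays moved. The work goes in short steps, Python scripts to look and compute and a tool call to move; the robot and the scene stay as the last step left them, time stands still between calls to the robot, and variables do not carry over. Pictures are saved under pics/ and viewed, at most 10 in all, crops included, and the job is handed in when it is done.

Besides the shell and the picture viewer there is one more tool, called after ">>>" by a JSON object that holds its "api" and its "payload", one argument or row to a line. arm_command: Moves the arm, as the interface text tells. Its arguments: {"type":"object","properties":{"translation":{"type":"array","items":{"type":"array","items":{"type":"number"}}},"spin":{"type":"array","items":{"type":"number"}},"grip":{"type":"number"}},"required":["translation","spin"]}

```bash
mkdir -p pics
cat > h.py <<'E'
import numpy as np, cv2
from workcell import robot
def cam(n):
    d=robot.get_image(n); h=d["pixels"].shape[0]
    d["f"]=h/2/np.tan(np.radians(d["vfov"])/2); d["view"]=np.array(d["view"]); return d
def ray(d,uv):
    V=d["view"]; R=V[:3,:3]; c=-R.T@V[:3,3]
    return c, R.T@np.array([(uv[0]-d["cx"])/d["f"],(uv[1]-d["cy"])/d["f"],1])
def onz(d,uv,z):
    c,r=ray(d,uv); return c+r*(z-c[2])/r[2]
def proj(d,p):
    q=d["view"]@np.append(p,1); return [d["cx"]+d["f"]*q[0]/q[2], d["cy"]+d["f"]*q[1]/q[2]]
E
python3 - <<'E'
from h import *
o=robot.get_obs(); print({k:np.round(o[k],3) for k in("clock","ee_pos","eef_rot","width","wrist_force")})
Z=dict(lock_c=29,brass_lock_c=29,pocket0=45,pocket1=45,pocket2=45,station=45,knob=83,loaded1_c=74,loaded2_c=74,validator=0,guide1=0,guide2=0,nut_spinner=0,coin_tube=0)
ims=[]
for n in("scene","side","wrist"):
    d=cam(n); ims.append(d["pixels"]); print(n,d["f"],np.round(np.linalg.inv(d["view"])[:3,3]))
    cv2.imwrite(f"pics/{n}0.png",d["pixels"])
    for t,z in Z.items():
        print(n,t,[(np.round(r["xy"]).tolist(),round(r["confidence"],2),np.round(onz(d,r["xy"],z)[:2]).tolist()) for r in robot.tip_of(n,t)[:4]])
E
```

```text
{'clock': np.float64(0.0), 'ee_pos': array([ 181.238, -545.426,  230.835]), 'eef_rot': array([-3.141,  0.   ,  0.321]), 'width': np.float64(85.243), 'wrist_force': array([-0.534, -0.305,  0.26 ])}
scene 528.4733533238442 [1241. -689.  747.]
scene lock_c [([147.0, 316.0], 0.89, [544.0, -323.0]), ([114.0, 242.0], 0.8, [285.0, -236.0]), ([154.0, 284.0], 0.56, [473.0, -259.0]), ([282.0, 210.0], 0.41, [466.0, 134.0])]
scene brass_lock_c [([195.0, 315.0], 0.93, [608.0, -257.0])]
scene pocket0 [([248.0, 225.0], 0.97, [473.0, 10.0]), ([308.0, 238.0], 0.88, [608.0, 70.0]), ([284.0, 223.0], 0.63, [526.0, 78.0])]
scene pocket1 [([248.0, 225.0], 0.97, [473.0, 10.0]), ([308.0, 238.0], 0.88, [608.0, 70.0]), ([284.0, 223.0], 0.63, [526.0, 78.0])]
scene pocket2 [([248.0, 225.0], 0.97, [473.0, 10.0]), ([308.0, 238.0], 0.88, [608.0, 70.0]), ([284.0, 223.0], 0.63, [526.0, 78.0])]
scene station [([284.0, 219.0], 0.71, [513.0, 90.0]), ([390.0, 207.0], 0.37, [667.0, 317.0])]
scene knob [([272.0, 225.0], 0.58, [553.0, 10.0]), ([310.0, 235.0], 0.49, [637.0, 41.0])]
scene loaded1_c [([287.0, 210.0], 0.51, [5
[... 1463 characters left out ...]
e loaded2_c [([266.0, 201.0], 0.43, [612.0, 67.0])]
side validator [([201.0, 213.0], 0.6, [777.0, 182.0])]
side guide1 [([251.0, 168.0], 0.92, [797.0, -59.0]), ([295.0, 149.0], 0.85, [742.0, -226.0])]
side guide2 [([251.0, 168.0], 0.92, [797.0, -59.0]), ([295.0, 149.0], 0.85, [742.0, -226.0])]
side nut_spinner [([231.0, 343.0], 0.8, [416.0, 418.0])]
side coin_tube [([179.0, 289.0], 0.58, [629.0, 398.0])]
wrist 344.5708426940344 [ 256. -521.  373.]
wrist lock_c []
wrist brass_lock_c []
wrist pocket0 []
wrist pocket1 []
wrist pocket2 []
wrist station []
wrist knob []
wrist loaded1_c []
wrist loaded2_c []
wrist validator []
wrist guide1 []
wrist guide2 []
wrist nut_spinner []
wrist coin_tube []
```

View picture.

Run:
```python
import cv2
a=cv2.imread("pics/scene0.png"); b=cv2.imread("pics/side0.png")
cv2.imwrite("pics/s0a.png",cv2.resize(a[170:390,90:420],None,fx=2.4,fy=2.4,interpolation=3))
cv2.imwrite("pics/s0b.png",cv2.resize(b[110:270,180:440],None,fx=3,fy=3,interpolation=3))
```

```text
(no output)
```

View pics/s0a.png

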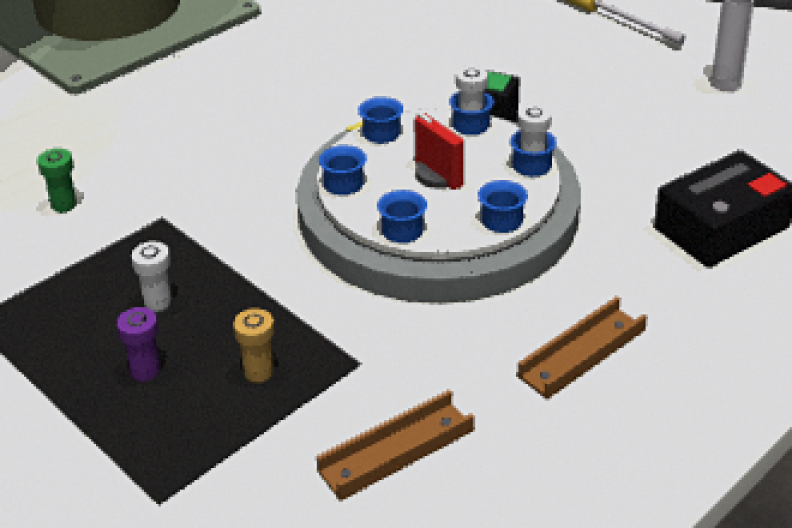

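View pics/s0b.png

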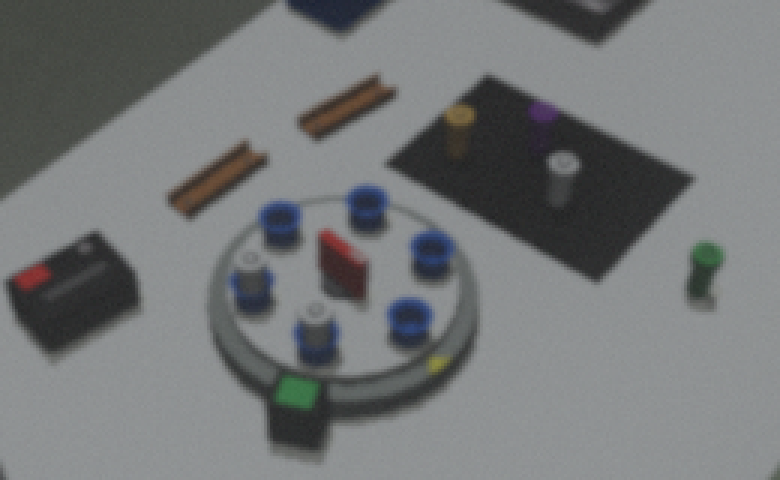

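Candidates for lock_c: chrome on the black mat at scene (154,284). Look-alikes: purple (147,316), green (114,242), brass (195,315), and the loaded chromes at (287,210) and (312,226). I choose the mat chrome at about (478,-264). pocket0 is the empty cup by the yellow arrow at scene (248,222), about (472,9). Next I move above the lock for a close wrist crop.

>>> {"api": "arm_command", "payload": {
  "translation": [
    [40,40,0],
    [85,80,0],
    [130,125,0],
    [175,165,0],
    [215,205,0],
    [255,245,0],
    [290,280,0],
    [290,280,0]
  ],
  "spin": [-0.05,-0.1,-0.15,-0.2,-0.25,-0.3,-0.32,-0.32],
  "grip": 0.8
}}

```text
clock: 3.25
ee_pos: [473.6, -262.5, 231.0]
eef_rot: [-3.14, -0.001, 0.006]
wrist_force: [-1.9, -0.6, -0.5]
width: 68.3
grasp_force: 0.0
```

Run:
```python
from h import *
o=robot.get_obs(); print({k:np.round(o[k],3) for k in("clock","ee_pos","eef_rot","width","wrist_force")})
d=cam("wrist"); cv2.imwrite("pics/w1.png",d["pixels"])
for r in robot.tip_of("wrist","lock_c"): print(r,onz(d,r["xy"],29))
for r in robot.boxes_of("wrist","lock_c"): print(r)
# head-top circles: bright low-sat
hsv=cv2.cvtColor(d["pixels"],cv2.COLOR_BGR2HSV)
print(np.round(d["view"],3).tolist())
```

```text
{'clock': np.float64(3.25), 'ee_pos': array([ 473.583, -262.499,  230.961]), 'eef_rot': array([-3.14e+00, -1.00e-03,  6.00e-03]), 'width': np.float64(68.279), 'wrist_force': array([-1.923, -0.596, -0.455])}
{'xy': [268.5, 325.6], 'confidence': 0.96} [ 294.09784798 -246.79568919   29.        ]
{'xy': [280.6, 173.2], 'confidence': 0.9} [ 477.21084473 -260.07950547   29.        ]
{'xy': [342.5, 109.3], 'confidence': 0.85} [ 540.22278935 -319.21840283   29.        ]
{'extent': [267.2, 326.2, 29.7, 48.6], 'confidence': 0.79}
{'extent': [284.0, 175.7, 33.4, 38.5], 'confidence': 0.74}
{'extent': [346.8, 111.8, 39.1, 36.2], 'confidence': 0.56}
[[0.007, -1.0, -0.003, -265.737], [-0.952, -0.008, 0.305, 409.925], [-0.305, 0.0, -0.952, 523.574], [0.0, 0.0, 0.0, 1.0]]
```

View pics/w1.png

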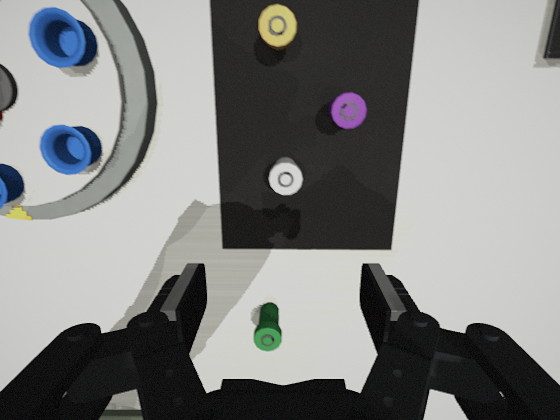

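Wrist picture: chrome lock head at (286,179), purple at (349,110), brass at (278,26), green at (267,337). The mat chrome choice is confirmed, with clear space for the fingers to either side.

Run:
```python
from h import *
d=cam("wrist"); g=d["pixels"].min(axis=2)[150:205,260:315]
m=(g>110).astype(np.uint8); cs,_=cv2.findContours(m,0,2); c=max(cs,key=cv2.contourArea)
(e,s,a)=cv2.fitEllipse(c); uv=(e[0]+260,e[1]+150); print(uv,s,cv2.boundingRect(c))
for z in(51,58): print(onz(d,uv,z))
print(d["f"]*32/ (d["view"]@np.array([478,-262,58,1]))[2])
```

```text
(280.4189624786377, 173.89426231384277) (32.33285903930664, 34.23398208618164) (4, 5, 34, 36)
[ 478.21707879 -264.29778442   51.        ]
[ 479.76167751 -264.35235966   58.        ]
34.26197245913976
```

>>> {"api": "arm_command", "payload": {
  "translation": [
    [6,1,-40],
    [6,1,-80],
    [6,1,-120],
    [6,1,-140],
    [6,1,-140]
  ],
  "spin": [0,0,0,0,0]
}}

```text
clock: 4.08
ee_pos: [476.3, -265.3, 90.5]
eef_rot: [-3.141, 0.002, -0.001]
wrist_force: [-0.2, -0.8, 0.4]
width: 68.4
grasp_force: 0.0
```

Run:
```python
from h import *
d=cam("wrist");o=robot.get_obs(); print({k:np.round(o[k],3) for k in("clock","ee_pos","eef_rot","width")}); cv2.imwrite("pics/w2.png",d["pixels"])
for r in robot.tip_of("wrist","lock_c"): print(r,onz(d,r["xy"],29))
```

```text
{'clock': np.float64(4.125), 'ee_pos': array([ 476.83 , -265.406,   91.551]), 'eef_rot': array([-3.142,  0.   , -0.   ]), 'width': np.float64(68.254)}
{'xy': [378.5, 119.9], 'confidence': 0.96} [ 541.49363742 -320.33324589   29.        ]
{'xy': [278.3, 220.0], 'confidence': 0.77} [ 480.36306142 -262.71764537   29.        ]
```

View pics/w2.png

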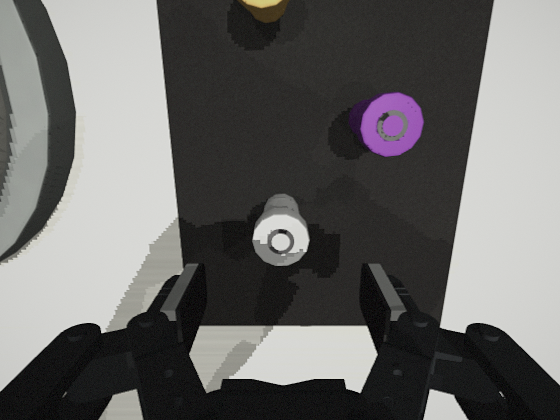

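The lock's head ring is at (281,241), roughly x=480, y=-265, and both fingers are clear of it. Now I descend and grip.

>>> {"api": "arm_command", "payload": {
  "translation": [
    [3,0,-30],
    [3,0,-63],
    [3,0,-63],
    [3,0,-63]
  ],
  "spin": [0,0,0,0]
}}

```text
clock: 4.68
ee_pos: [480.8, -265.2, 29.9]
eef_rot: [3.141, -0.002, 0.001]
wrist_force: [0.4, 0.5, 1.0]
width: 68.5
grasp_force: 0.0
```

>>> {"api": "arm_command", "payload": {
  "translation": [
    [0,0,0],
    [0,0,0],
    [0,0,0],
    [0,0,0],
    [0,0,0]
  ],
  "spin": [0,0,0,0,0],
  "grip": 0.2
}}

```text
clock: 5.3
ee_pos: [480.8, -264.8, 29.2]
eef_rot: [3.141, -0.001, 0.001]
wrist_force: [-0.3, 1.3, 12.2]
width: 30.1
grasp_force: 58.2
```

>>> {"api": "arm_command", "payload": {
  "translation": [
    [0,0,30],
    [0,0,80],
    [0,30,130],
    [0,80,150],
    [0,130,150],
    [0,180,150],
    [0,180,150],
    [0,180,150]
  ],
  "spin": [0,0,0,0,0,0,0,0]
}}

```text
clock: 6.3
ee_pos: [480.3, -85.2, 178.5]
eef_rot: [3.141, -0.0, 0.001]
wrist_force: [-0.2, -0.9, -1.5]
width: 30.0
grasp_force: 59.8
```

Run:
```python
from h import *
d=cam("wrist");o=robot.get_obs(); print({k:np.round(o[k],3) for k in("clock","ee_pos","eef_rot","width","grasp_force")}); cv2.imwrite("pics/w3.png",d["pixels"])
print(d["view"].tolist())
for t,z in(("pocket0",45),("knob",83),("lock_c",None),("loaded1_c",74)):
  for r in robot.tip_of("wrist",t): print(t,r,onz(d,r["xy"],z if z else o["ee_pos"][2]))
```

```text
{'clock': np.float64(6.35), 'ee_pos': array([480.267, -85.614, 178.422]), 'eef_rot': array([ 3.141, -0.   , -0.   ]), 'width': np.float64(30.508), 'grasp_force': np.float64(59.774)}
[[0.001922584733228039, -0.9999976707215915, -0.0009809277948873683, -86.32327718239706], [-0.9522199327839289, -0.0021303094391714244, 0.3054057324129111, 434.09586736793005], [-0.30540711071767274, 0.0003468906003361429, -0.9522218104990022, 475.75647785155417], [0.0, 0.0, 0.0, 1.0]]
pocket0 {'xy': [62.4, 13.3], 'confidence': 0.75} [614.43456425  71.71462896  45.        ]
pocket0 {'xy': [163.5, 206.1], 'confidence': 0.58} [470.46111308  14.68986811  45.        ]
knob {'xy': [150.7, 93.3], 'confidence': 0.76} [560.20839596   1.18420709  83.        ]
knob {'xy': [67.0, 143.7], 'confidence': 0.17} [527.33295151  62.23122109  83.        ]
lock_c {'xy': [278.5, 280.0], 'confidence': 0.87} [477.34402907 -83.57602945 178.42171906]
lock_c {'xy': [437.1, 359.7], 'confidence': 0.51} [ 432.21582503 -163.48824819  178.42171906]
loaded1_c {'xy': [44.8, 149.4], 'confidence': 0.59} [522.06872991  84.45086485  74.        ]
```

View pics/w3.png

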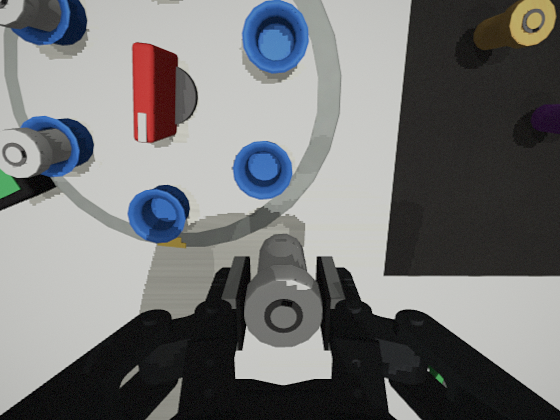

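The lock is held upright by its head, ring at (284,316). pocket0's rim is at about (158,215) with the arrow at (175,243), and the red bar is at (155,95) with its white tick towards pocket0. Next I fit the wheel pose to the blue rims.

```bash
cat > fit.py <<'E'
from h import *
from scipy.optimize import minimize
A=np.linspace(0,2*np.pi,40)
def fit(d,idx,x0):
    hsv=cv2.cvtColor(cv2.GaussianBlur(d["pixels"],(3,3),0),cv2.COLOR_BGR2HSV)
    m=cv2.inRange(hsv,(105,110,40),(128,255,255)); S=4
    M=cv2.resize(m,None,fx=S,fy=S,interpolation=1)>127
    roi0=np.zeros(M.shape,np.uint8)
    def draw(x,extra=0):
        im=np.zeros(M.shape,np.uint8)
        for k in idx:
            a=x[2]-k*np.pi/3; c=np.array([x[0]+90*np.cos(a),x[1]+90*np.sin(a)])
            P=[[*(c+r*np.array([np.cos(t),np.sin(t)])),z] for r,z in((23+extra,71),(x[3]+extra,42)) for t in A]
            h=cv2.convexHull(np.array([proj(d,p) for p in P],np.float32)*S+S/2)
            cv2.fillConvexPoly(im,h.astype(np.int32),1)
        return im>0
    roi=draw(x0,12)
    f=lambda x:1-(draw(x)&M&roi).sum()/((draw(x)|M)&roi).sum()
    best=None
    st=np.array([x0]+[np.array(x0)+s for s in([6,0,0,0],[0,6,0,0],[0,0,.08,0],[0,0,0,3])])
    r=minimize(f,x0,method="Nelder-Mead",options=dict(initial_simplex=st,xatol=.05,fatol=1e-5,maxiter=250))
    x=r.x; print(np.round(x,3),round(r.fun,3),"p0",np.round([x[0]+90*np.cos(x[2]),x[1]+90*np.sin(x[2])],1)); return x
E
python3 - <<'E'
from fit import *
x0=[560,3,3.05,18]
fit(cam("wrist"),[0,4,5],x0); fit(cam("scene"),[0,3,4,5],x0); fit(cam("side"),[0,3,4,5],x0)
# lock in hand: head top ring
d=cam("wrist"); print(onz(d,(284,316),178.4+23+7),robot.get_obs()["ee_pos"])
E
```

```text
[560.359   1.634   3.032  16.736] 0.102 p0 [470.9  11.4]
[560.625   2.37    3.029  14.645] 0.103 p0 [471.2  12.5]
[ 5.57867e+02  4.66400e+00  3.02100e+00 -1.09000e-01] 0.49 p0 [468.5  15.5]
[479.26398002 -85.87437868 208.4       ] [480.27447115 -84.87997634 178.23418616]
```

>>> {"api": "arm_command", "payload": {
  "translation": [
    [-4,40,0],
    [-8,80,0],
    [-8,97,-20],
    [-8,97,-56],
    [-8,97,-56],
    [-8,97,-56]
  ],
  "spin": [-0.05,-0.11,-0.11,-0.11,-0.11,-0.11]
}}

```text
clock: 7.5
ee_pos: [472.6, 12.0, 123.2]
eef_rot: [-3.141, -0.001, -0.11]
wrist_force: [1.3, 0.5, -0.7]
width: 30.2
grasp_force: 59.9
```

Run:
```python
from h import *
o=robot.get_obs(); print({k:np.round(o[k],2) for k in("clock","ee_pos","eef_rot")})
out=[]
p0=np.array([471,12,45.]); l=np.r_[o["ee_pos"][:2],o["ee_pos"][2]-30]
for n,s in(("scene",5),("side",5)):
    d=cam(n); im=d["pixels"]; u,v=map(int,proj(d,p0+[0,0,40]))
    c=cv2.resize(im[v-40:v+40,u-40:u+40],None,fx=s,fy=s,interpolation=2)
    for p,col in((p0+[0,0,26],(0,255,255)),(l,(0,0,255)),(l+[0,0,44],(0,255,0))):
        q=proj(d,p); cv2.circle(c,(int((q[0]-u+40.5)*s),int((q[1]-v+40.5)*s)),3,col,-1)
    out.append(c)
cv2.imwrite("pics/m4.png",np.hstack(out))
```

```text
{'clock': np.float64(7.5), 'ee_pos': array([472.62,  12.  , 123.23]), 'eef_rot': array([-3.14, -0.  , -0.11])}
```

View pics/m4.png

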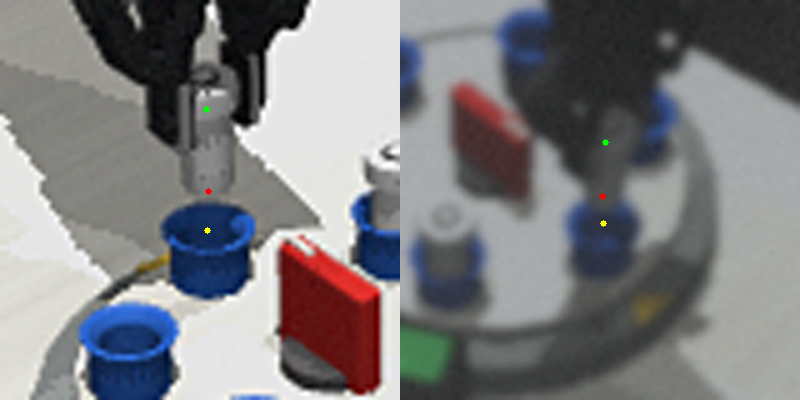

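Both views show the barrel centred over pocket0's mouth (scene rim at crop (208,230), barrel above at (209,180)). Lowering slowly.

>>> {"api": "arm_command", "payload": {
  "translation": [
    [-1,0,-15],
    [-1,0,-25],
    [-1,0,-30],
    [-1,0,-35],
    [-1,0,-35]
  ],
  "spin": [0,0,0,0,0]
}}

```text
clock: 8.22
ee_pos: [471.3, 12.3, 87.2]
eef_rot: [-3.142, 0.0, -0.109]
wrist_force: [0.4, -0.8, -1.8]
width: 29.9
grasp_force: 59.9
```

>>> {"api": "arm_command", "payload": {
  "translation": [
    [0,0,-4],
    [0,0,-8],
    [0,0,-11],
    [0,0,-12],
    [0,0,-12]
  ],
  "spin": [0,0,0,0,0]
}}

```text
clock: 8.85
ee_pos: [471.3, 12.4, 75.2]
eef_rot: [-3.142, 0.0, -0.109]
wrist_force: [-0.1, -0.3, -2.3]
width: 30.3
grasp_force: 59.9
```

>>> {"api": "arm_command", "payload": {
  "translation": [
    [0,0,-1],
    [0,0,-1]
  ],
  "spin": [0,0]
}}

```text
clock: 9.1
ee_pos: [471.4, 12.4, 74.3]
eef_rot: [-3.141, -0.0, -0.109]
wrist_force: [-0.6, -0.0, 0.5]
width: 30.3
grasp_force: 60.3
```

>>> {"api": "arm_command", "payload": {
  "translation": [
    [0,0,0],
    [0,0,0],
    [0,0,0],
    [0,0,0]
  ],
  "spin": [0,0,0,0],
  "grip": 0.65
}}

```text
clock: 9.6
ee_pos: [471.3, 12.4, 74.3]
eef_rot: [-3.141, 0.0, -0.109]
wrist_force: [-1.1, 0.0, -0.4]
width: 55.6
grasp_force: 0.0
```

>>> {"api": "arm_command", "payload": {
  "translation": [
    [0,0,30],
    [0,0,70],
    [0,0,90],
    [0,0,90]
  ],
  "spin": [0,0,0,0]
}}

```text
clock: 10.1
ee_pos: [471.8, 12.5, 165.2]
eef_rot: [-3.141, -0.002, -0.109]
wrist_force: [0.6, -0.4, -0.2]
width: 55.7
grasp_force: 0.0
```

Run:
```python
from fit import *
o=robot.get_obs(); print({k:np.round(o[k],2) for k in("clock","ee_pos","eef_rot")})
d=cam("wrist"); x=fit(d,[4,5],[560.4,2,3.03,16.7])
cv2.imwrite("pics/w5.png",d["pixels"])
for t,z in(("lock_c",74),("knob",83)):
  for r in robot.tip_of("wrist",t): print(t,r,onz(d,r["xy"],z))
print("expected lock px",proj(d,[471,12,74]),"top",proj(d,[471,12,103]),"knob top ends",[np.round(proj(d,[560.5+s*30*np.cos(3.03),2+s*30*np.sin(3.03),96])) for s in(1,-1)])
```

```text
{'clock': np.float64(10.1), 'ee_pos': array([471.78,  12.47, 165.24]), 'eef_rot': array([-3.14, -0.  , -0.11])}
[560.567   3.988   3.026  13.59 ] 0.079 p0 [471.2  14.4]
lock_c {'xy': [282.4, 214.3], 'confidence': 0.89} [469.6953087   12.79643073  74.        ]
knob {'xy': [284.1, 77.3], 'confidence': 0.93} [560.55761009   1.86525779  83.        ]
expected lock px [np.float64(283.31101481450224), np.float64(212.4707051779259)] top [np.float64(283.28490933299406), np.float64(227.13525633130186)] knob top ends [array([284., 130.]), array([284.,  18.])]
```

View pics/w5.png

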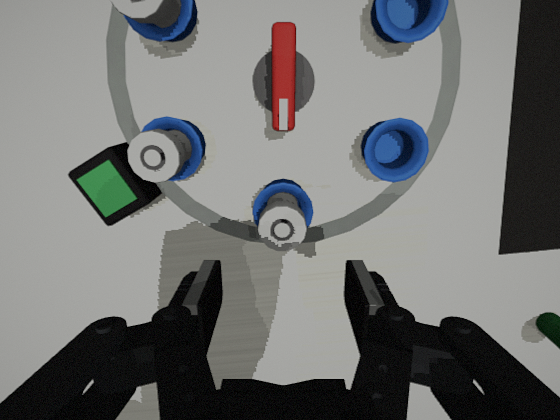

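The lock is seated (ring at (282,230), expected (283,227)). The red bar runs from (284,25) to (284,130), aligned with the tool, so I go to the knob.

>>> {"api": "arm_command", "payload": {
  "translation": [
    [40,-5,0],
    [80,-9,0],
    [89,-10,-20],
    [89,-10,-60],
    [89,-10,-90],
    [89,-10,-97],
    [89,-10,-97],
    [89,-10,-97]
  ],
  "spin": [0,0,0,0,0,0,0,0]
}}

```text
clock: 11.25
ee_pos: [560.8, 2.4, 68.2]
eef_rot: [-3.141, -0.001, -0.109]
wrist_force: [0.4, 0.9, -0.1]
width: 55.6
grasp_force: 0.0
```

>>> {"api": "arm_command", "payload": {
  "translation": [
    [0,0,0],
    [0,0,0],
    [0,0,0],
    [0,0,0],
    [0,0,0]
  ],
  "spin": [0,0,0,0,0],
  "grip": 0.05
}}

```text
clock: 11.88
ee_pos: [560.5, 2.6, 67.8]
eef_rot: [-3.141, -0.001, -0.109]
wrist_force: [-2.2, 1.0, 7.8]
width: 13.1
grasp_force: 59.2
```

Gripped. Turning slowly clockwise (negative spin).

>>> {"api": "arm_command", "payload": {
  "translation": [
    [0,0,0],
    [0,0,0],
    [0,0,0],
    [0,0,0],
    [0,0,0],
    [0,0,0],
    [0,0,0],
    [0,0,0]
  ],
  "spin": [-0.04,-0.1,-0.17,-0.24,-0.31,-0.38,-0.45,-0.52]
}}

```text
clock: 12.88
ee_pos: [560.3, 2.1, 67.7]
eef_rot: [-3.142, -0.0, -0.631]
wrist_force: [-3.6, -1.1, 7.3]
width: 13.3
grasp_force: 59.3
```

>>> {"api": "arm_command", "payload": {
  "translation": [
    [0,0,0],
    [0,0,0],
    [0,0,0],
    [0,0,0],
    [0,0,0],
    [0,0,0],
    [0,0,0],
    [0,0,0]
  ],
  "spin": [-0.07,-0.14,-0.21,-0.28,-0.35,-0.42,-0.48,-0.53]
}}

```text
clock: 13.88
ee_pos: [559.9, 1.8, 67.7]
eef_rot: [3.141, -0.0, -1.161]
wrist_force: [-7.0, -3.2, 10.5]
width: 13.1
grasp_force: 59.7
```

>>> {"api": "arm_command", "payload": {
  "translation": [
    [0,0,0],
    [0,0,0],
    [0,0,0],
    [0,0,0]
  ],
  "spin": [0,0,0,0]
}}

```text
clock: 14.38
ee_pos: [559.9, 1.8, 67.8]
eef_rot: [3.141, -0.0, -1.16]
wrist_force: [-5.5, -3.1, 10.5]
width: 12.4
grasp_force: 59.7
```

Release, rise, then back off for a look.

>>> {"api": "arm_command", "payload": {
  "translation": [
    [0,0,0],
    [0,0,0],
    [0,0,0],
    [0,0,0]
  ],
  "spin": [0,0,0,0],
  "grip": 0.5
}}

```text
clock: 14.88
ee_pos: [560.3, 2.4, 67.2]
eef_rot: [-3.141, 0.0, -1.159]
wrist_force: [-0.3, 0.4, 0.3]
width: 42.6
grasp_force: 0.0
```

>>> {"api": "arm_command", "payload": {
  "translation": [
    [0,0,40],
    [0,0,90],
    [0,0,140],
    [-40,-40,150],
    [-80,-80,150],
    [-100,-110,150],
    [-100,-110,150]
  ],
  "spin": [0,0,0,0.15,0.3,0.45,0.45]
}}

```text
clock: 15.75
ee_pos: [459.3, -109.6, 217.8]
eef_rot: [-3.141, -0.001, -0.711]
wrist_force: [1.1, -0.4, -0.0]
width: 42.6
grasp_force: 0.0
```

Run:
```python
from h import *
o=robot.get_obs(); print({k:np.round(o[k],2) for k in("clock","ee_pos","wrist_force")})
out=[]
th=3.03-np.pi/3
for n,s in(("scene",4),("side",4)):
    d=cam(n); u,v=map(int,proj(d,[560,2,60]))
    c=cv2.resize(d["pixels"][v-60:v+60,u-50:u+50],None,fx=s,fy=s,interpolation=2)
    for k in range(3):
        a=th-k*np.pi/3; q=proj(d,[560.5+90*np.cos(a),2+90*np.sin(a),103])
        cv2.circle(c,(int((q[0]-u+50.5)*s),int((q[1]-v+60.5)*s)),3,(0,0,255),-1)
    out.append(c)
    for r in robot.tip_of(n,"lock_c"): print(n,np.round(r["xy"]),r["confidence"],np.round(onz(d,r["xy"],74)))
    print(n,"exp",[np.round(proj(d,[560.5+90*np.cos(th-k*np.pi/3),2+90*np.sin(th-k*np.pi/3),74])) for k in range(3)])
cv2.imwrite("pics/m6.png",np.hstack(out))
```

```text
{'clock': np.float64(15.75), 'ee_pos': array([ 459.29, -109.65,  217.85]), 'wrist_force': array([ 1.07, -0.38, -0.02])}
scene [149. 320.] 0.8 [ 598. -349.   74.]
scene [114. 242.] 0.77 [ 346. -267.   74.]
scene [285. 207.] 0.58 [511.  98.  74.]
scene [387. 266.] 0.39 [815.  78.  74.]
scene exp [array([286., 211.]), array([312., 228.]), array([299., 250.])]
side [286. 217.] 0.65 [530.  75.  74.]
side [412. 202.] 0.57 [ 285. -196.   74.]
side exp [array([285., 220.]), array([263., 202.]), array([273., 181.])]
```

View pics/m6.png

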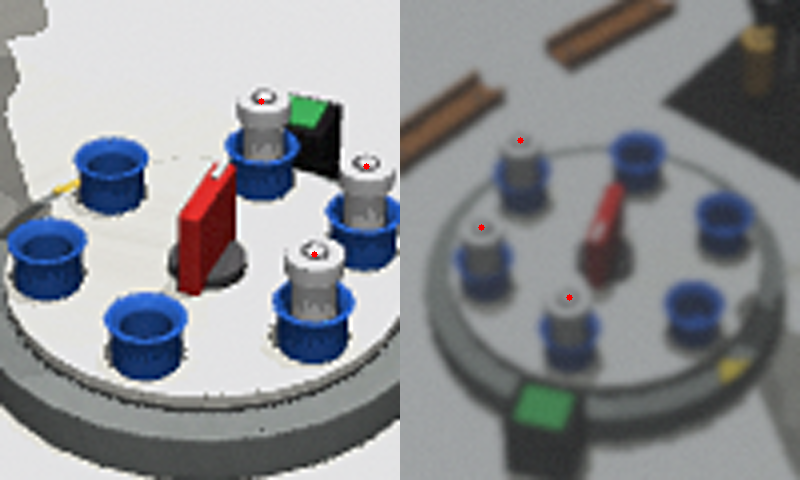

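All three chrome locks stand in their cups with the predicted tops on their heads (crop (262,101), (366,166), (314,254)). The bar's tick points at the reader. Handing in.

```bash
python3 -c "
from workcell import robot
print(robot.finish_job())"
```

```text
the job is handed in; nothing more can be done
None
```

I stood the chrome lock in the cup facing the arrow, turned the carousel one click clockwise so it sits in front of the reader, and handed in the job at about 16 s. The last pictures show all three chrome locks upright in their cups, but the hand-in returned no verdict and I did not re-measure the bystanders.

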